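# Fetch the honing stone from the rack

## Robot

A 7-joint arm with a two-finger parallel gripper is mounted at the origin on a cart in front of the work surface, level with it; the furniture and walls round the work are solid. World frame = base frame: x ahead of the robot, y to its left, z up, the work surface at z = 0. Lengths are in m, angles in rad, forces in N, time in s.
With the tool pointing down it reaches from about 0.4 to 0.875 m from the base axis. Payload 19.3 kg.
Tool frame: the origin (TCP) lies at the very end of the fingers, on their centre line; the grasp point (between the pads) lies 19 mm behind it; z points along the fingers, x is the direction in which the jaws open and shut, and the axes are right-handed (so a half turn about z gives the same grasp; the last joint's range is limited). The gripper opens to 85 mm and grips with 20 to 120 N. Pads are 22 mm wide; open, the fingers measure 114 mm over their backs; the gripper's body (76 mm by 85 mm) begins 54 mm behind the grasp point. The pads swing forward as they close: fully open they stand 13 mm farther back than shut.
Start: joints at [1.226, 0.521, -0.036, 1.599, 0.021, 1.021, -0.113], TCP at [0.17, -0.602, 0.231] pointing down, gripper open.
Joint ranges: [-2.91, 2.91], [-0.3, 2.13], [-1.5, 1.42], [0.17, 2.43], [-1.26, 4.41], [0.16, 1.93], [-2.52, 2.52]. Speed limits (rad/s): [1.89, 1.89, 2.39, 2.39, 3.01, 3.01, 3.01].

## Interface

Orientations are given as [roll, pitch, yaw] about the fixed x, y, z axes, in that order (R = Rz(yaw) Ry(pitch) Rx(roll)).
In Python, from workcell import observe, eyes, job_done gives the robot as it stands. The module is installed in compiled form; this text tells all that it offers.
- The arm moves only by the shell command python3 -m pendant 'ROWS' [FORCE]. ROWS is JSON, a list of rows, each an object of numbers: "dx", "dy", "dz": the shift along the tool's x, y, z in mm; "ax", "ay", "az": the turn, a rotation vector about the tool's x, y, z in degrees; "claw": the finger opening in mm, from 0 to 85.4. A call has 1 to 10 rows; each row is the pose to reach, as a shift and turn from the pose commanded when the call began, along the tool's axes at that moment; what a row does not reach only later rows make up. A row lasts 1/12 s, in which the tool goes at most 41.7 mm and 7.16 degrees, less where a joint would pass 70% of its speed; a pose out of reach is approached as far as the arm can. A call with a gripper value outside its range is refused whole. The fingers move at their own pace and stop on an object; FORCE is the grip in N (left out, the last holds). Time passes only in rows, so rows that repeat a pose let the fingers close. It gives the time, the measured TCP pose, the force and the opening at its end, in the units of the state.
- observe(): the state, without advancing time (a new reading comes with each control period).
- eyes.grab_frame(name): name is "scene" or "top"; returns a dict with "image" (384x512x3 uint8, blue, green, red), "fovy" (degrees; the focal length in pixels is half the picture's height over the tangent of half this angle, whatever the lens; pixels are square), "cx", "cy" (the principal point, pixels), "dist" ([k1, k2, p1, p2, k3] as OpenCV has them; the pictures are not rectified), "view" (4x4, takes a point from world to camera coordinates). Camera axes: x right, y up, looking along -z (the intrinsics and any distortion apply to the point x, -y, -z); pixel columns grow to the right and rows downward; lengths in m; the calibration is good to about 2 mm. A picture is of the moment at which its call begins. There is no depth.
- job_done(): hands the job in, once; it reports no verdict.
The state is a dict: "clock": time; "qpos": joint angles; "qd": joint speeds; "joint_efforts": joint torques, N m; "position": TCP position; "tool_rot": TCP orientation; "force": force on the tool from outside, world axes, zero at the start; "moment": the same for the moment, N m; "grip_width": finger opening in m.
Only numpy, scipy, OpenCV 4.12 (cv2) and the standard library are available. Lean on these libraries where they do the work, as an engineer would, in place of code of your own. Each camera call takes 0.05 s, during which the arm holds its last target.

## Task

Get the white honing stone ready for use: slide it out over the front edge of the stone rack, the edge that faces you, until enough of it sticks out to be pinched, without letting it tip or fall off. Then pinch the overhanging end, carry the stone to the honing stand and set it down, not dropped, so that it lies flat on the raised pad, along it, between the two end cleats and centred across the pad. Leave the dark stone in its groove and do not disturb the cup, the brush or the gouge.

Things in the scene. Friction and masses are not known exactly. Their poses are not given: they have to be found in the camera images.
- white_stone: white ceramic honing slab 120 x 50 x 10 mm (its x, y, z), 0.14 to 0.24 kg, loose. Origin: centre of its underside; z up. Starts flat in either groove of the rack, long axis along the groove, top flush with the rails, so its sides cannot be gripped there; front end 5 to 20 mm behind the rack's front edge. It tips off when over 60 mm overhangs.
- dark_stone: dark grey honing stone, same size and kind, in the other groove. Origin: centre of its underside. To be left where it is.
- stone_rack: fixed wooden rack, 150 (x) x 144 (y) mm. Origin: centre of its underside, on the bench. Two grooves along x, open at both ends, centred at y = +33 and -33 mm, 54 mm wide, 10 mm deep, floors at 40 mm, rail tops at 50 mm height. Its -x end (75 mm from the origin) is the front edge, facing the robot. Stands left or right of the robot, turned up to 0.3 rad.
- honing_stand: fixed wooden stand: base board 190 (x) x 90 (y) x 10 mm with a raised pad along x. Origin: centre of its underside, on the bench. Pad centred, 36 mm wide (narrower than a stone, leaving room for fingertips beside it), cork top at 26 mm height; a cleat at each end rises 6 mm above it, 140 mm clear between them. On the other side from the rack, turned up to 0.3 rad.
- nail_cup: glazed cup with nails, 70 mm across, 62 mm high, loose, behind the work. Origin: centre of its underside.
- bench_brush: wooden bench brush, 123 x 60 x 39 mm, loose, at the right. Origin: centre of its underside.
- gouge_bench_1: short spoon gouge with a dark wooden handle, 225 x 72 x 27 mm, loose, lying at the left. Origin: centre of its underside.
Things that resemble listed ones, but are neither listed nor needed, are in the scene too. Several things have the shape of the white_stone; the one meant has the colours described above.

How it is judged:
By the outcome, as a careful person would: the job done as asked, in the order asked, and still so for the second after the job is handed in, with the robot touching nothing.
It also fails if it takes over 56 s, if anything falls off the work surface, if the arm or the gripper's body presses on something with over 40 N, if the wrist force passes 120 N, or if a joint passes its speed limit or range.

## Working session

There is one attempt and no reset: what is moved stays moved. The work goes in short steps, Python scripts to look and compute and a shell command to move; the robot and the scene stay as the last step left them, time stands still between calls to the robot, and variables do not carry over. Pictures are saved under pics/ and viewed, and the job is handed in when it is done.

```bash
mkdir -p pics
cat > h.py <<'E'
import numpy as np, cv2
from workcell import observe, eyes
def grab(n,fn):
    f=eyes.grab_frame(n); cv2.imwrite('pics/'+fn,f['image']); 
    import pickle; pickle.dump(f,open('pics/'+fn+'.pkl','wb')); return f
def K(f):
    fl=192/np.tan(np.radians(f['fovy'])/2); return np.array([[fl,0,f['cx']],[0,fl,f['cy']],[0,0,1]])
def ray(f,uv):
    p=cv2.undistortPoints(np.array(uv,float).reshape(-1,1,2),K(f),np.array(f['dist'],float)).reshape(-1,2)
    V=np.array(f['view']);R=V[:3,:3];c=-R.T@V[:3,3]
    d=np.c_[p[:,0],-p[:,1],-np.ones(len(p))]@R
    return c,d
def plane(f,uv,z):
    c,d=ray(f,uv); return c+d*((z-c[2])/d[:,2])[:,None]
def proj(f,P):
    V=np.array(f['view']);q=np.array(P,float).reshape(-1,3)@V[:3,:3].T+V[:3,3]
    q=q*[1,-1,-1]
    return cv2.projectPoints(q.reshape(-1,1,3),np.zeros(3),np.zeros(3),K(f),np.array(f['dist'],float))[0].reshape(-1,2)
E
python3 - <<'E'
from h import *
for n in('scene','top'):
    f=grab(n,n+'0.png'); print(n,f['fovy'],f['cx'],f['cy'],f['dist'],np.round(f['view'],3).tolist())
print(observe())
E
```

```text
scene 46.68855903904102 254.79170964845875 193.63765863724123 [0.0080797 0.        0.        0.        0.       ] [[-0.654, -0.757, 0.004, 0.39], [0.666, -0.573, 0.477, -0.437], [-0.359, 0.314, 0.879, -1.133], [0.0, 0.0, 0.0, 1.0]]
top 54.50283873300781 253.54098276674932 190.60515152509248 [0.02376533 0.         0.         0.         0.        ] [[-0.008, -1.0, -0.007, 0.011], [0.986, -0.009, 0.168, -0.629], [-0.168, -0.006, 0.986, -1.215], [0.0, 0.0, 0.0, 1.0]]
{'clock': 0.1, 'qpos': array([ 1.22577875,  0.52194721, -0.03635619,  1.59993939,  0.02121564,
        1.02107434, -0.11280147]), 'qd': array([ 3.84275853e-05, -1.67253300e-03, -3.36627442e-04, -1.31742429e-03,
       -7.06991368e-04,  4.79744392e-06, -1.99896103e-04]), 'joint_efforts': array([ 4.60751777e-03, -9.28488708e+01,  1.98384583e+00, -3.70535874e+01,
        1.80484360e-02,  5.40479130e-03,  7.25476229e-05]), 'position': array([ 0.16950926, -0.60127389,  0.2307916 ]), 'tool_rot': array([ 3.14152626e+00,  9.80541719e-04, -1.29595833e+00]), 'force': array([0.42340718, 0.30514115, 0.32166537]), 'moment': array([-0.01065915,  0.03653535, -0.00992743]), 'grip_width': 0.08550070655674101}
```

View pics/top0.png

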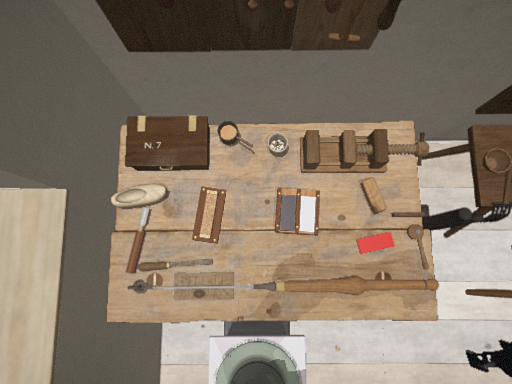

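View pics/scene0.png

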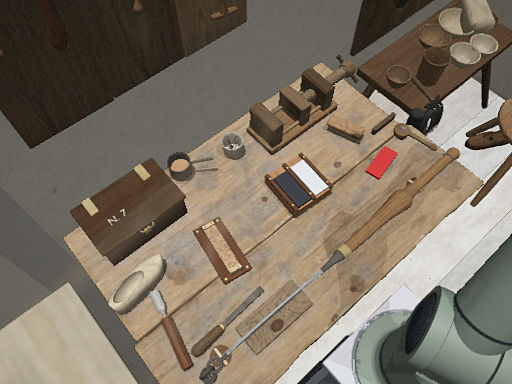

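The top view shows the rack near (298,211) with the white stone in its right groove (310,212) and the dark stone in its left. The stand is at (209,214) and a red decoy at (376,243). The gouge at (175,265) and the cup at (278,145) lie clear of the work.

Run:
```python
import pickle
from h import *
f=pickle.load(open('pics/top0.png.pkl','rb'));g=pickle.load(open('pics/scene0.png.pkl','rb'))
im=f['image'];a=cv2.resize(im[175:255,180:330],None,fx=5,fy=5,interpolation=cv2.INTER_CUBIC);cv2.imwrite('pics/topz.png',a)
b=cv2.resize(g['image'][145:295,180:340],None,fx=4,fy=4,interpolation=cv2.INTER_CUBIC);cv2.imwrite('pics/scz.png',b)
# white stone
for n,F,(r0,r1,c0,c1),z in(('top',f,(180,245,270,330),.05),('scene',g,(145,220,255,340),.05)):
    hsv=cv2.cvtColor(F['image'],cv2.COLOR_BGR2HSV);m=((hsv[...,1]<60)&(hsv[...,2]>150)).astype(np.uint8)
    mm=np.zeros_like(m);mm[r0:r1,c0:c1]=m[r0:r1,c0:c1]
    cs,_=cv2.findContours(mm,cv2.RETR_EXTERNAL,cv2.CHAIN_APPROX_NONE);c=max(cs,key=cv2.contourArea)
    P=plane(F,c.reshape(-1,2).astype(float),z)[:,:2]
    r=cv2.minAreaRect((P*1000).astype(np.float32));print(n,cv2.contourArea(c),r,cv2.boxPoints(r).tolist())
    M=cv2.moments(mm[...],True);print('centroid',plane(F,[[M['m10']/M['m00'],M['m01']/M['m00']]],z))
```

```text
top 494.5 ((549.4290771484375, -173.7001953125), (51.088016510009766, 121.50090789794922), 86.08411407470703) [[487.07598876953125, -195.0358123779297], [608.2932739257812, -203.3333282470703], [611.7821655273438, -152.3645782470703], [490.56488037109375, -144.0670623779297]]
centroid [[ 0.56601145 -0.1553406   0.05      ]]
scene 560.5 ((564.8458251953125, -21.105846405029297), (72.99886322021484, 108.5050277709961), 49.16414260864258) [[499.932373046875, -13.245397567749023], [582.0257568359375, -84.19621276855469], [629.75927734375, -28.96629524230957], [547.6658935546875, 41.984519958496094]]
centroid [[ 0.57330009 -0.10422431  0.05      ]]
```

View pics/topz.png

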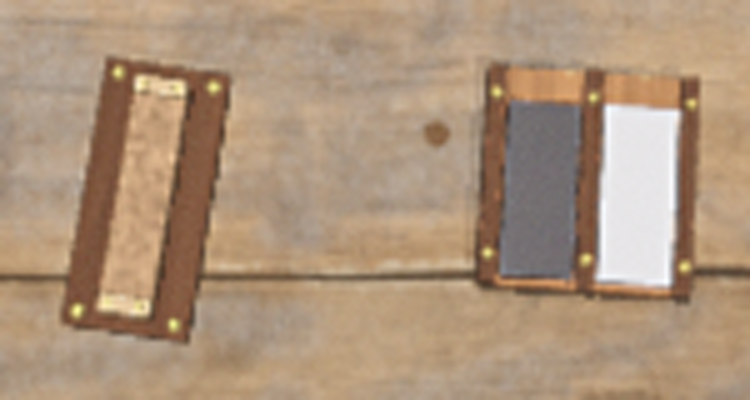

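View pics/scz.png

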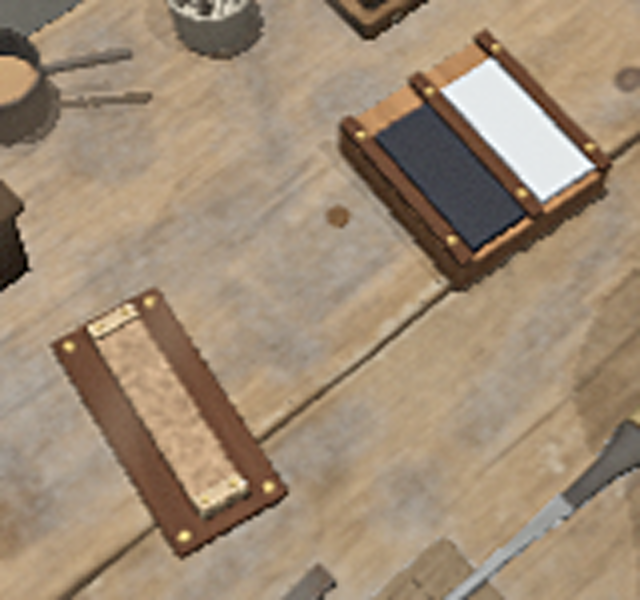

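Run:
```python
import pickle
from h import *
f=pickle.load(open('pics/top0.png.pkl','rb'));g=pickle.load(open('pics/scene0.png.pkl','rb'))
print('cams',ray(f,[[0,0]])[0],ray(g,[[0,0]])[0])
def rect(F,m,box,z,nm):
    r0,r1,c0,c1=box;mm=np.zeros(m.shape,np.uint8);mm[r0:r1,c0:c1]=m[r0:r1,c0:c1]
    n,l,s,ce=cv2.connectedComponentsWithStats(mm);k=1+s[1:,4].argmax();mm=(l==k).astype(np.uint8)
    ys,xs=np.nonzero(mm);P=plane(F,np.c_[xs,ys].astype(float),z)[:,:2]*1000
    ev,V=np.linalg.eigh(np.cov(P.T));v=V[:,1]*np.sign(V[0,1])
    print(nm,len(xs),'mean',P.mean(0).round(1),'ang',np.arctan2(v[1],v[0]).round(3),'dims',np.sqrt(12*ev).round(1))
    r=cv2.minAreaRect(P.astype(np.float32));print('   rect',np.round(r[0],1),np.round(r[1],1),round(r[2],2))
for F,b1,b2,b3,n in((f,(180,245,270,330),(180,250,190,232),(180,245,270,330),'top'),(g,(145,220,255,340),(210,290,185,260),(145,220,255,340),'scene')):
    h=cv2.cvtColor(F['image'],cv2.COLOR_BGR2HSV).astype(int)
    rect(F,(h[...,1]<40)&(h[...,2]>180),b1,.05,n+' white')
    rect(F,(h[...,1]<70)&(h[...,2]<140),b3,.05,n+' dark')
    r0,r1,c0,c1=b2;lab=cv2.cvtColor(F['image'],cv2.COLOR_BGR2LAB)
    y=(r0+r1)//2; print(n,F['image'][y,c0:c1:3].tolist())
```

```text
cams [ 4.16416384e-01 -9.43277556e-04  1.30374449e+00] [0.13953345 0.40102164 1.20293532]
top white 518 mean [ 549.7 -173.7] ang -0.073 dims [ 49.2 119.7]
   rect [ 549.5 -173.7] [ 49.4 120.5] 85.51
top dark 512 mean [ 553.6 -107.9] ang -0.071 dims [ 49.9 117.5]
   rect [ 554.  -108.1] [ 49.7 117.6] 85.87
top [[133, 154, 173], [134, 157, 179], [77, 96, 126], [67, 89, 130], [62, 86, 127], [128, 164, 204], [128, 164, 202], [109, 143, 180], [49, 66, 94], [66, 91, 133], [63, 87, 129], [123, 147, 175], [134, 157, 178], [127, 148, 172]]
scene white 564 mean [ 548.3 -172.7] ang -0.076 dims [ 49.8 119.8]
   rect [ 549.3 -172.9] [ 49.9 119.6] 86.05
scene dark 604 mean [ 552.1 -106.8] ang -0.075 dims [ 51.6 118.4]
   rect [ 551.9 -107.2] [ 51.8 120.7] 85.56
scene [[149, 164, 173], [145, 161, 174], [136, 152, 165], [140, 153, 163], [145, 159, 170], [132, 153, 172], [99, 119, 135], [74, 94, 124], [80, 99, 130], [75, 96, 124], [60, 80, 99], [134, 167, 200], [111, 142, 173], [122, 156, 187], [117, 150, 180], [128, 164, 194], [56, 75, 113], [59, 81, 119], [52, 73, 113], [123, 156, 179], [141, 173, 197], [117, 148, 172], [49, 65, 82], [117, 148, 173], [106, 130, 152]]
```

Run:
```python
import pickle
from h import *
f=pickle.load(open('pics/top0.png.pkl','rb'));g=pickle.load(open('pics/scene0.png.pkl','rb'))
def st(F,b,n):
    r0,r1,c0,c1=b
    h=cv2.cvtColor(F['image'],cv2.COLOR_BGR2HSV).astype(int)
    m=np.zeros(h.shape[:2],np.uint8);m[r0:r1,c0:c1]=(h[...,2]<145)[r0:r1,c0:c1]
    k,l,s,_=cv2.connectedComponentsWithStats(m);m=(l==1+s[1:,4].argmax()).astype(np.uint8)
    c=max(cv2.findContours(m,cv2.RETR_EXTERNAL,cv2.CHAIN_APPROX_NONE)[0],key=cv2.contourArea)
    hull=cv2.convexHull(c);full=np.zeros_like(m);cv2.fillPoly(full,[hull],1)
    out=F['image'].copy();cv2.drawContours(out,[hull],-1,(0,255,0),1)
    cork=((h[...,2]>150)&(cv2.erode(full,np.ones((3,3)))>0)).astype(np.uint8)
    k,l,s,_=cv2.connectedComponentsWithStats(cork);cork=(l==1+s[1:,4].argmax()).astype(np.uint8)
    out[cork>0]=(255,0,255)
    cv2.imwrite('pics/st_%s.png'%n,cv2.resize(out[r0-5:r1+5,c0-5:c1+5],None,fx=6,fy=6,interpolation=cv2.INTER_NEAREST))
    for nm,M,z in(('base',full,.01),('pad',cork,.027)):
        ys,xs=np.nonzero(M);P=plane(F,np.c_[xs,ys].astype(float),z)[:,:2]*1000
        ev,V=np.linalg.eigh(np.cov(P.T));v=V[:,1]*np.sign(V[0,1])
        print(n,nm,P.mean(0).round(1),'ang',np.arctan2(v[1],v[0]).round(3),np.sqrt(12*ev).round(1),np.array(cv2.minAreaRect(P.astype(np.float32))[0]).round(1))
st(f,(180,250,188,234),'top');st(g,(210,292,185,258),'scene')
# predicted rack overlay: front gap estimate
u=np.array([np.cos(-.073),np.sin(-.073)]);w=np.array([-u[1],u[0]]);c=np.array([.549,-.1733])
for F,n,b in((f,'t',(180,245,268,328)),(g,'s',(145,220,255,340))):
    out=cv2.resize(F['image'],None,fx=1,fy=1)
    r0,r1,c0,c1=b;s=8
    z=cv2.resize(F['image'][r0:r1,c0:c1],None,fx=s,fy=s,interpolation=cv2.INTER_CUBIC)
    for gap,col in((5,(0,255,0)),(10,(255,0,0)),(15,(0,0,255)),(20,(255,255,0))):
        a=[np.r_[c-u*(.06+gap/1000)+w*t,.05] for t in(-.039,.105)]
        p=((proj(F,a)-[c0,r0]+.5)*s).astype(int);cv2.line(z,tuple(map(int,p[0])),tuple(map(int,p[1])),col,1)
    cv2.imwrite('pics/rk_%s.png'%n,z)
```

```text
top base [547.6 156.1] ang -0.1 [128.5 181.9] [552.2 147.8]
top pad [554.5 163.9] ang -0.156 [ 36.8 165.2] [554.9 163.9]
scene base [543.6 173.9] ang -0.644 [158.9 183.5] [542.5 156.7]
scene pad [552.7 163.7] ang -0.159 [ 36.9 163.9] [555.7 162.9]
```

View pics/rk_t.png

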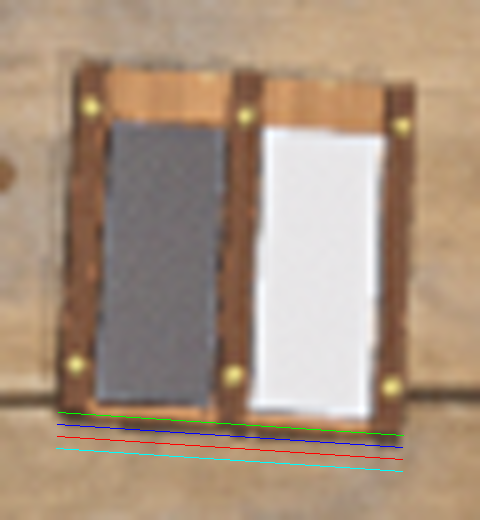

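View pics/rk_s.png

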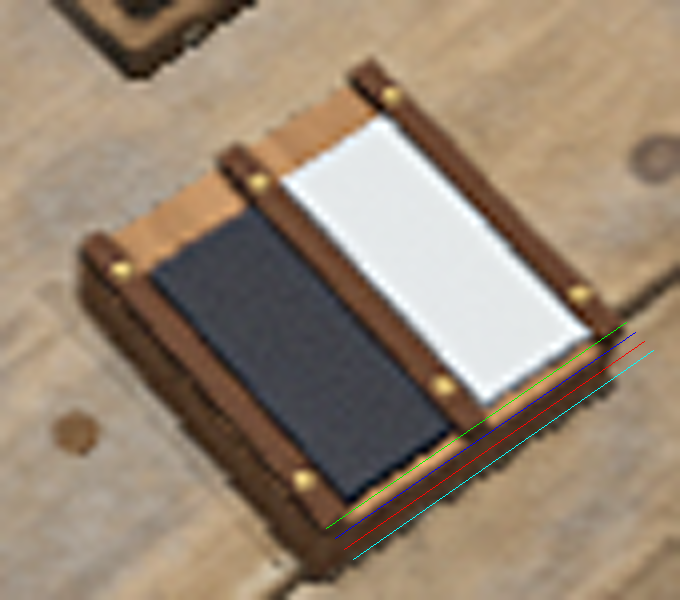

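View pics/st_top.png

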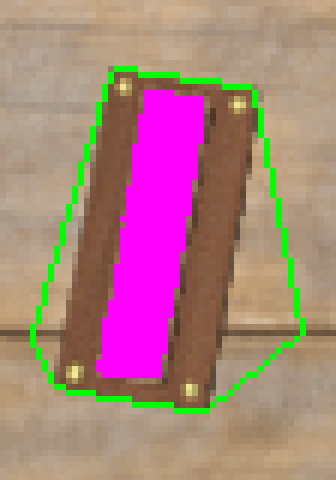

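View pics/st_scene.png

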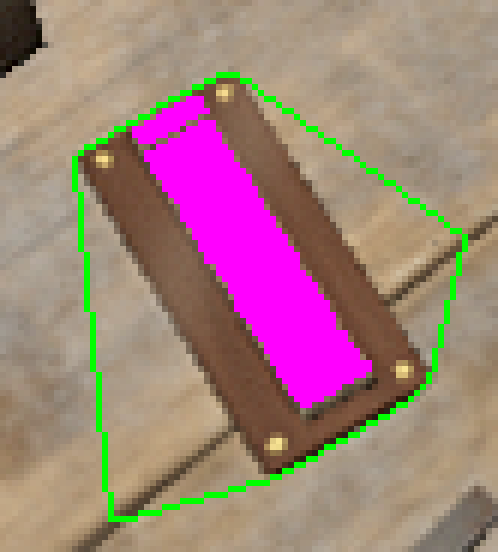

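Run:
```python
import pickle
from h import *
f=pickle.load(open('pics/top0.png.pkl','rb'));g=pickle.load(open('pics/scene0.png.pkl','rb'))
p=np.array([(113,70),(257,88),(212,408),(55,383)])/6+[183,175]-.5
P=plane(f,p,.01)*1000;print(P.round(1),P.mean(0))
print('front edge vise',plane(f,[(301,172),(386,172)],.01),plane(f,[(306,165),(319,165)],.06))
print('cup',plane(f,[(278,145)],.06))
for n,F,b in(('t',f,(115,195,290,400)),('s',g,(55,155,240,350))):
    cv2.imwrite('pics/v%s.png'%n,cv2.resize(F['image'][b[0]:b[1],b[2]:b[3]],None,fx=6,fy=6,interpolation=cv2.INTER_CUBIC))
```

```text
[[654.1 190.8  10. ]
 [642.6 106.   10. ]
 [456.7 130.8  10. ]
 [471.7 221.1  10. ]] [556.26789307 162.1443536   10.        ]
front edge vise [[ 0.70205241 -0.16219275  0.01      ]
 [ 0.69913442 -0.46158811  0.01      ]] [[ 0.71532761 -0.17372519  0.06      ]
 [ 0.71489171 -0.21805583  0.06      ]]
cup [[ 0.78710457 -0.07936705  0.06      ]]
```

View pics/vt.png

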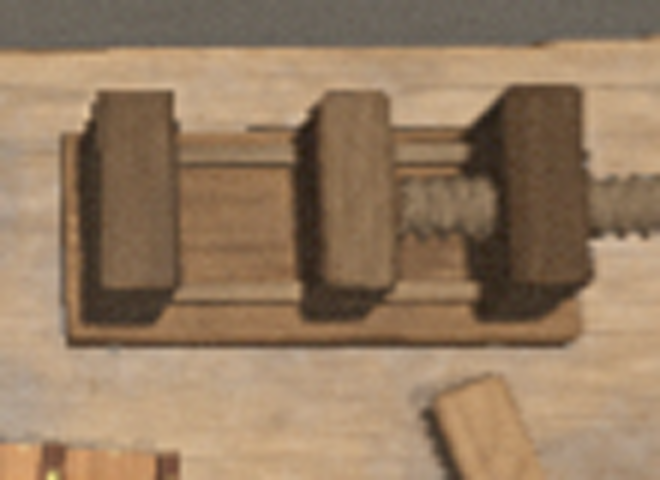

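View pics/vs.png

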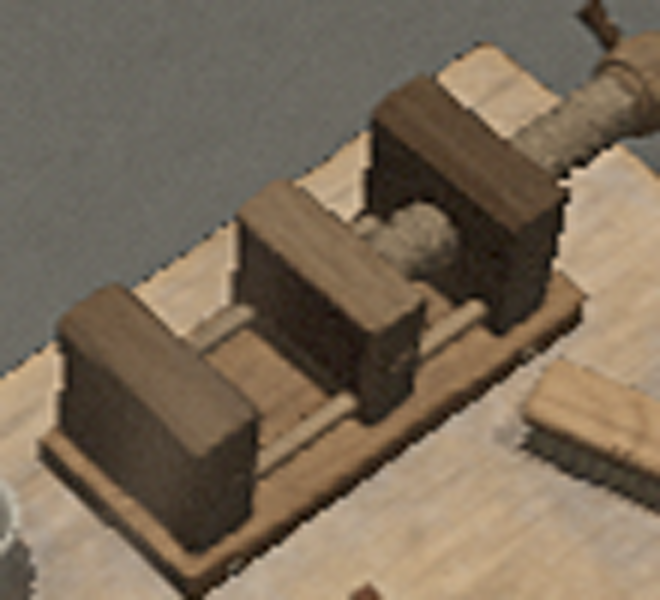

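The vise jaws begin at x≈0.715, which leaves the approach behind the stone clear. The stand is at about (0.555, 0.163) with yaw −0.157. Next I move behind the stone with the fingers shut.

```bash
cat > go.py <<'E'
import sys,numpy as np
from scipy.spatial.transform import Rotation as R
from workcell import observe
def need(x,y,z,yaw):
    s=observe();Rc=R.from_euler('xyz',s['tool_rot']);Rt=R.from_euler('xyz',[np.pi,0,yaw])
    d=Rc.inv().apply(np.array([x,y,z])-s['position'])*1000;a=np.degrees((Rc.inv()*Rt).as_rotvec())
    print('t',round(s['clock'],2),'pos',s['position'].round(4),'rpy',s['tool_rot'].round(4),'F',s['force'].round(1),'w',round(s['grip_width'],4));print('shift',d.round(1),'turn',a.round(1))
if __name__=='__main__': need(*map(float,sys.argv[1:5]))
E
# stone rear + 20 => c+80u
python3 go.py 0.6288 -0.1791 0.12 -1.644
```

```text
t 0.1 pos [ 0.1695 -0.6013  0.2308] rpy [ 3.1415e+00  1.0000e-03 -1.2960e+00] F [0.4 0.3 0.3] w 0.0855
shift [-281.6 -556.6  111. ] turn [ 0.   0.1 19.9]
```

```bash
python3 -m pendant '[{"dx":-150,"dy":-300,"dz":0,"az":19.9,"claw":0},{"dx":-150,"dy":-300,"dz":0,"az":19.9,"claw":0},{"dx":-150,"dy":-300,"dz":0,"az":19.9,"claw":0},{"dx":-281.6,"dy":-556.6,"dz":0,"az":19.9,"claw":0},{"dx":-281.6,"dy":-556.6,"dz":0,"az":19.9,"claw":0},{"dx":-281.6,"dy":-556.6,"dz":0,"az":19.9,"claw":0},{"dx":-281.6,"dy":-556.6,"dz":0,"az":19.9,"claw":0},{"dx":-281.6,"dy":-556.6,"dz":0,"az":19.9,"claw":0},{"dx":-281.6,"dy":-556.6,"dz":0,"az":19.9,"claw":0},{"dx":-281.6,"dy":-556.6,"dz":0,"az":19.9,"claw":0}]' 40; python3 go.py 0.6288 -0.1791 0.12 -1.644
```

```text
t 0.1 pos [ 0.1695 -0.6013  0.2308] rpy [ 3.1415e+00  1.0000e-03 -1.2960e+00] F [0.4 0.3 0.3] w 0.0855
shift [-281.6 -556.6  111. ] turn [ 0.   0.1 19.9]schema error: expected keys dx, dy, dz, ax, ay, az, claw
```

```bash
python3 -m pendant '[{"dx":-150,"dy":-300,"dz":0,"ax":0,"ay":0,"az":20,"claw":0},{"dx":-281,"dy":-556,"dz":0,"ax":0,"ay":0,"az":20,"claw":0},{"dx":-281,"dy":-556,"dz":0,"ax":0,"ay":0,"az":20,"claw":0},{"dx":-281,"dy":-556,"dz":0,"ax":0,"ay":0,"az":20,"claw":0},{"dx":-281,"dy":-556,"dz":0,"ax":0,"ay":0,"az":20,"claw":0},{"dx":-281,"dy":-556,"dz":0,"ax":0,"ay":0,"az":20,"claw":0},{"dx":-281,"dy":-556,"dz":0,"ax":0,"ay":0,"az":20,"claw":0},{"dx":-281,"dy":-556,"dz":0,"ax":0,"ay":0,"az":20,"claw":0},{"dx":-281,"dy":-556,"dz":0,"ax":0,"ay":0,"az":20,"claw":0},{"dx":-281,"dy":-556,"dz":0,"ax":0,"ay":0,"az":20,"claw":0}]' 40; python3 go.py 0.6288 -0.1791 0.12 -1.644
```

```text
clock: 0.93
position: [0.4763, -0.3193, 0.2312]
tool_rot: [3.141, 0.0, -1.645]
force: [0.4, -0.4, 0.9]
grip_width: 0.0001
t 0.93 pos [ 0.4763 -0.3193  0.2312] rpy [ 3.1413e+00  1.0000e-04 -1.6452e+00] F [ 0.4 -0.4  0.9] w 0.0001
shift [-151.2 -141.6  111.2] turn [ 0.   0.  -0.1]
```

```bash
python3 -m pendant '[{"dx":-151,"dy":-142,"dz":0,"ax":0,"ay":0,"az":0,"claw":0},{"dx":-151,"dy":-142,"dz":0,"ax":0,"ay":0,"az":0,"claw":0},{"dx":-151,"dy":-142,"dz":0,"ax":0,"ay":0,"az":0,"claw":0},{"dx":-151,"dy":-142,"dz":0,"ax":0,"ay":0,"az":0,"claw":0},{"dx":-151,"dy":-142,"dz":0,"ax":0,"ay":0,"az":0,"claw":0},{"dx":-151,"dy":-142,"dz":80,"ax":0,"ay":0,"az":0,"claw":0},{"dx":-151,"dy":-142,"dz":111,"ax":0,"ay":0,"az":0,"claw":0},{"dx":-151,"dy":-142,"dz":111,"ax":0,"ay":0,"az":0,"claw":0},{"dx":-151,"dy":-142,"dz":111,"ax":0,"ay":0,"az":0,"claw":0},{"dx":-151,"dy":-142,"dz":111,"ax":0,"ay":0,"az":0,"claw":0}]' 40; python3 go.py 0.6288 -0.1791 0.0445 -1.644
python3 - <<'E'
from h import *
f=grab('top','t1.png');g=grab('scene','s1.png')
cv2.imwrite('pics/tz1.png',cv2.resize(f['image'][150:250,250:350],None,fx=5,fy=5,interpolation=cv2.INTER_CUBIC))
cv2.imwrite('pics/sz1.png',cv2.resize(g['image'][100:240,230:370],None,fx=4,fy=4,interpolation=cv2.INTER_CUBIC))
E
```

```text
clock: 1.77
position: [0.6275, -0.1809, 0.1197]
tool_rot: [3.139, 0.0, -1.645]
force: [-0.1, -0.0, 0.6]
grip_width: -0.0003
t 1.77 pos [ 0.6275 -0.1809  0.1197] rpy [ 3.1391e+00  3.0000e-04 -1.6452e+00] F [-0.1 -0.   0.6] w -0.0003
shift [-1.9 -1.4 75.2] turn [ 0.1  0.  -0.1]
```

View pics/tz1.png

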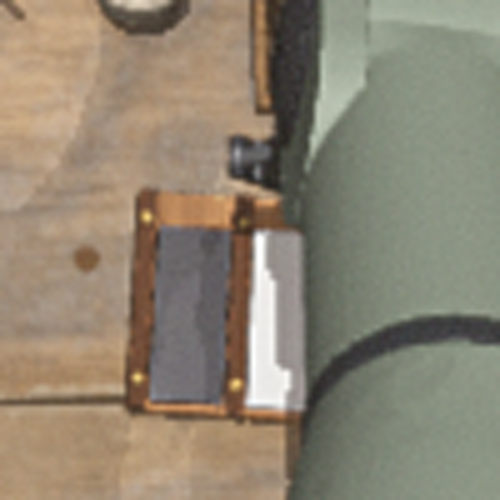

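View pics/sz1.png

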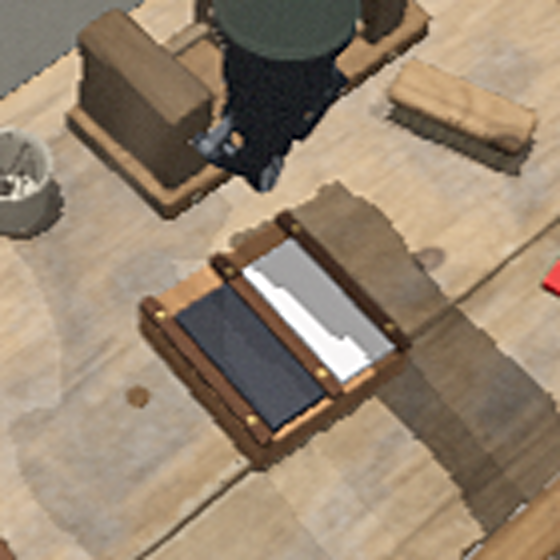

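The fingers sit shut above the rear of the white groove, clear of the vise, with the tip near (296,147) in the scene view. I descend into the groove behind the stone.

```bash
python3 -m pendant '[{"dx":-2,"dy":-1,"dz":30,"ax":0,"ay":0,"az":0,"claw":0},{"dx":-2,"dy":-1,"dz":50,"ax":0,"ay":0,"az":0,"claw":0},{"dx":-2,"dy":-1,"dz":65,"ax":0,"ay":0,"az":0,"claw":0},{"dx":-2,"dy":-1,"dz":70,"ax":0,"ay":0,"az":0,"claw":0},{"dx":-2,"dy":-1,"dz":74,"ax":0,"ay":0,"az":0,"claw":0},{"dx":-2,"dy":-1,"dz":74,"ax":0,"ay":0,"az":0,"claw":0},{"dx":-2,"dy":-1,"dz":74,"ax":0,"ay":0,"az":0,"claw":0}]' 40; python3 go.py 0.6288 -0.1791 0.0445 -1.644
python3 - <<'E'
from h import *
g=grab('scene','s2.png')
cv2.imwrite('pics/sz2.png',cv2.resize(g['image'][100:240,230:370],None,fx=4,fy=4,interpolation=cv2.INTER_CUBIC))
E
```

```text
clock: 2.45
position: [0.63, -0.1794, 0.0478]
tool_rot: [-3.14, -0.0, -1.645]
force: [0.5, -0.7, 0.3]
grip_width: -0.0
t 2.45 pos [ 0.63   -0.1794  0.0478] rpy [-3.1397e+00 -3.0000e-04 -1.6453e+00] F [ 0.5 -0.7  0.3] w -0.0
shift [-0.2  1.2  3.3] turn [-0.1 -0.  -0.1]
```

View pics/sz2.png

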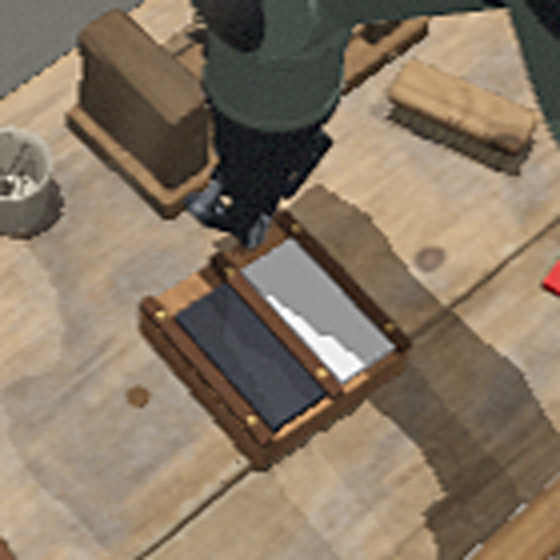

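```bash
python3 -m pendant '[{"dx":0,"dy":0,"dz":2,"ax":0,"ay":0,"az":0,"claw":0},{"dx":0,"dy":0,"dz":3,"ax":0,"ay":0,"az":0,"claw":0},{"dx":0,"dy":3,"dz":3,"ax":0,"ay":0,"az":0,"claw":0},{"dx":0,"dy":7,"dz":3,"ax":0,"ay":0,"az":0,"claw":0},{"dx":0,"dy":11,"dz":3,"ax":0,"ay":0,"az":0,"claw":0},{"dx":0,"dy":16,"dz":3,"ax":0,"ay":0,"az":0,"claw":0},{"dx":0,"dy":21,"dz":3,"ax":0,"ay":0,"az":0,"claw":0},{"dx":0,"dy":25,"dz":3,"ax":0,"ay":0,"az":0,"claw":0},{"dx":0,"dy":25,"dz":3,"ax":0,"ay":0,"az":0,"claw":0}]' 40; python3 go.py 0.5665 -0.1746 0.0445 -1.644
python3 - <<'E'
from h import *
g=grab('scene','s3.png')
cv2.imwrite('pics/sz3.png',cv2.resize(g['image'][100:240,230:370],None,fx=4,fy=4,interpolation=cv2.INTER_CUBIC))
E
```

```text
clock: 3.25
position: [0.6034, -0.1773, 0.0434]
tool_rot: [3.141, -0.0, -1.645]
force: [0.1, -0.1, 0.2]
grip_width: -0.0001
t 3.25 pos [ 0.6034 -0.1773  0.0434] rpy [ 3.1411e+00 -1.0000e-04 -1.6454e+00] F [ 0.1 -0.1  0.2] w -0.0001
shift [ 0.1 37.  -1.1] turn [ 0.  -0.  -0.1]
```

View pics/sz3.png

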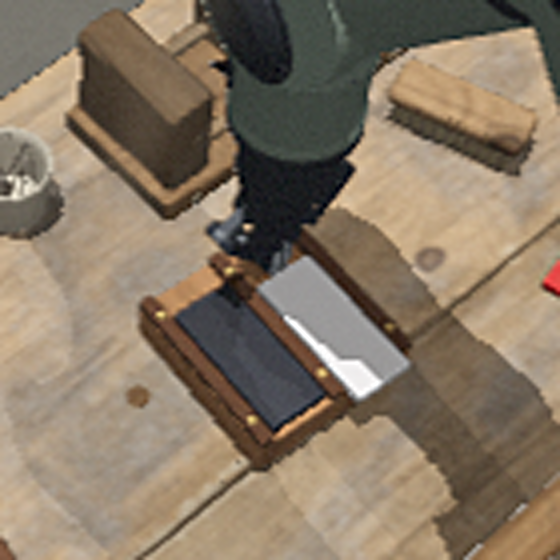

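The stone is sliding: its front end, at about (328,199) in the scene view, now just passes the rack edge. I continue slowly.

```bash
python3 -m pendant '[{"dx":0,"dy":3,"dz":-1,"ax":0,"ay":0,"az":0,"claw":0},{"dx":0,"dy":7,"dz":-1,"ax":0,"ay":0,"az":0,"claw":0},{"dx":0,"dy":12,"dz":-1,"ax":0,"ay":0,"az":0,"claw":0},{"dx":0,"dy":17,"dz":-1,"ax":0,"ay":0,"az":0,"claw":0},{"dx":0,"dy":22,"dz":-1,"ax":0,"ay":0,"az":0,"claw":0},{"dx":0,"dy":26,"dz":-1,"ax":0,"ay":0,"az":0,"claw":0},{"dx":0,"dy":29,"dz":-1,"ax":0,"ay":0,"az":0,"claw":0},{"dx":0,"dy":31,"dz":-1,"ax":0,"ay":0,"az":0,"claw":0},{"dx":0,"dy":31,"dz":-1,"ax":0,"ay":0,"az":0,"claw":0}]' 40; python3 go.py 0.5665 -0.1746 0.0445 -1.644
python3 - <<'E'
from h import *
g=grab('scene','s4.png')
u=np.array([np.cos(-.073),np.sin(-.073)]);w=np.array([-u[1],u[0]]);c=np.array([.549,-.1733])
r0,c0,s=100+40,230+40,7
z=cv2.resize(g['image'][r0:r0+85,c0:c0+90],None,fx=s,fy=s,interpolation=cv2.INTER_CUBIC)
for d,col in((36,(0,255,0)),(46,(255,0,0)),(56,(0,0,255)),(0,(255,255,0))):
    p=((proj(g,[np.r_[c-u*(.0675+d/1000)+w*t,.05] for t in(-.039,.04)])-[c0,r0]+.5)*s).astype(int)
    cv2.line(z,tuple(map(int,p[0])),tuple(map(int,p[1])),col,1)
cv2.imwrite('pics/sz4.png',z)
E
```

```text
clock: 4.05
position: [0.5729, -0.1749, 0.0443]
tool_rot: [3.141, 0.0, -1.645]
force: [0.4, 0.0, -0.3]
grip_width: -0.0001
t 4.05 pos [ 0.5729 -0.1749  0.0443] rpy [ 3.1411  0.     -1.6452] F [ 0.4  0.  -0.3] w -0.0001
shift [ 0.1  6.4 -0.2] turn [ 0.   0.  -0.1]
```

View pics/sz4.png

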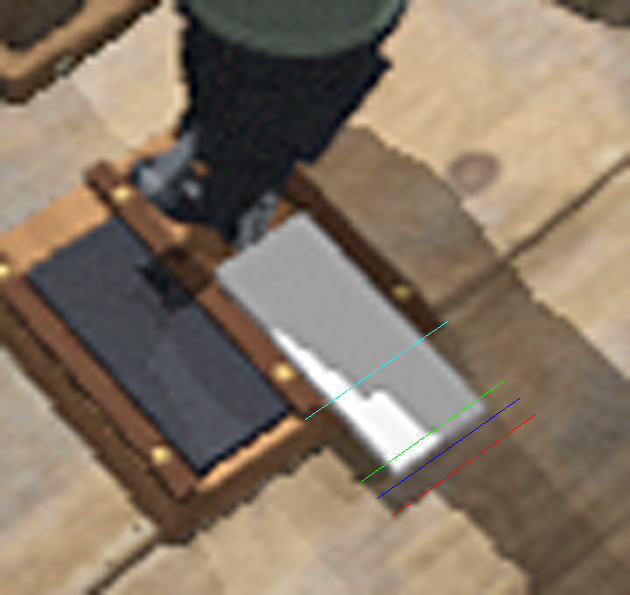

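The front end, at (328,203) in the scene view, overhangs by about 41 mm. I push 5 mm more, then retreat upward.

```bash
python3 -m pendant '[{"dx":0,"dy":3,"dz":0,"ax":0,"ay":0,"az":0,"claw":0},{"dx":0,"dy":5,"dz":0,"ax":0,"ay":0,"az":0,"claw":0},{"dx":0,"dy":5,"dz":0,"ax":0,"ay":0,"az":0,"claw":0},{"dx":0,"dy":5,"dz":0,"ax":0,"ay":0,"az":0,"claw":0},{"dx":0,"dy":-4,"dz":0,"ax":0,"ay":0,"az":0,"claw":0},{"dx":0,"dy":-8,"dz":-30,"ax":0,"ay":0,"az":0,"claw":0},{"dx":0,"dy":-8,"dz":-70,"ax":0,"ay":0,"az":0,"claw":0},{"dx":0,"dy":-8,"dz":-100,"ax":0,"ay":0,"az":0,"claw":0},{"dx":0,"dy":-8,"dz":-120,"ax":0,"ay":0,"az":0,"claw":0},{"dx":0,"dy":-8,"dz":-120,"ax":0,"ay":0,"az":0,"claw":0}]' 40
python3 - <<'E'
from h import *
g=grab('scene','s5.png')
u=np.array([np.cos(-.073),np.sin(-.073)]);w=np.array([-u[1],u[0]]);c=np.array([.549,-.1733])
r0,c0,s=100+40,230+40,7
z=cv2.resize(g['image'][r0:r0+85,c0:c0+90],None,fx=s,fy=s,interpolation=cv2.INTER_CUBIC)
for d,col in((36,(0,255,0)),(46,(255,0,0)),(56,(0,0,255)),(0,(255,255,0))):
    p=((proj(g,[np.r_[c-u*(.0675+d/1000)+w*t,.05] for t in(-.039,.04)])-[c0,r0]+.5)*s).astype(int)
    cv2.line(z,tuple(map(int,p[0])),tuple(map(int,p[1])),col,1)
cv2.imwrite('pics/sz5.png',z)
h=cv2.cvtColor(g['image'],cv2.COLOR_BGR2HSV)
m=((h[...,1]<40)&(h[...,2]>125)).astype(np.uint8);m[:150]=0;m[230:]=0;m[:,:285]=0;m[:,350:]=0
k,l,st,_=cv2.connectedComponentsWithStats(m);m=l==1+st[1:,4].argmax();ys,xs=np.nonzero(m)
P=plane(g,np.c_[xs,ys].astype(float),.05)[:,:2]*1000
ev,V=np.linalg.eigh(np.cov(P.T));v=V[:,1]*np.sign(V[0,1])
print(P.mean(0).round(1),np.arctan2(v[1],v[0]).round(3),np.sqrt(12*ev).round(1))
q=P/1000-c;print('u ext',np.percentile(q@u,[1,99]),'w ext',np.percentile(q@w,[1,99]))
E
```

```text
clock: 4.93
position: [0.5838, -0.176, 0.1688]
tool_rot: [-3.136, -0.001, -1.645]
force: [1.8, -0.1, -0.2]
grip_width: 0.0002
[ 493.7 -168. ] -0.071 [ 50.9 121.2]
u ext [-0.11360082  0.00444128] w ext [-0.02373122  0.02603502]
```

View pics/sz5.png

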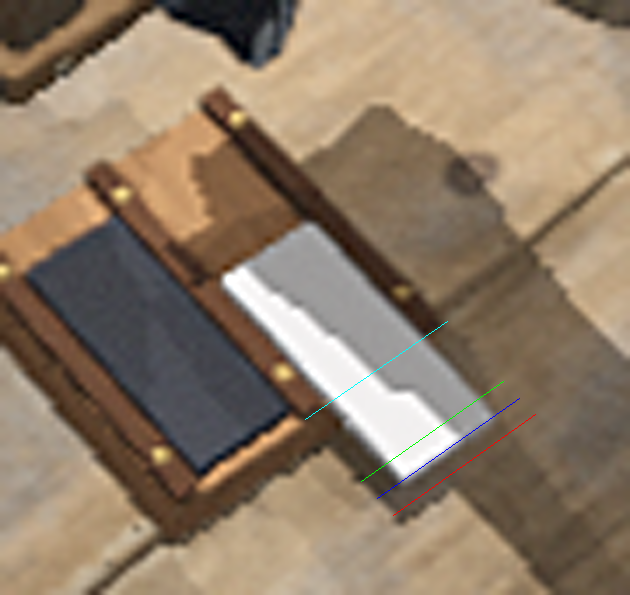

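The stone overhangs about 47 mm and lies level and aligned, with the front end at (330,205) in the scene view. Now I open the jaws and move over the overhang.

```bash
python3 go.py 0.4637 -0.1669 0.12 -1.644; python3 -m pendant '[{"dx":0,"dy":40,"dz":0,"ax":0,"ay":0,"az":0,"claw":85},{"dx":0,"dy":80,"dz":0,"ax":0,"ay":0,"az":0,"claw":85},{"dx":0,"dy":110,"dz":0,"ax":0,"ay":0,"az":0,"claw":85},{"dx":0,"dy":120,"dz":0,"ax":0,"ay":0,"az":0,"claw":85},{"dx":0,"dy":120,"dz":30,"ax":0,"ay":0,"az":0,"claw":85},{"dx":0,"dy":120,"dz":50,"ax":0,"ay":0,"az":0,"claw":85},{"dx":0,"dy":120,"dz":50,"ax":0,"ay":0,"az":0,"claw":85},{"dx":0,"dy":120,"dz":50,"ax":0,"ay":0,"az":0,"claw":85}]' 40;python3 go.py 0.4637 -0.1669 0.03 -1.644
```

```text
t 4.98 pos [ 0.5829 -0.1758  0.1664] rpy [-3.1380e+00 -5.0000e-04 -1.6452e+00] F [-0.4  0.2  0.1] w 0.0001
shift [ -0.  119.7  46. ] turn [-0.2 -0.  -0.1]
clock: 5.65
position: [0.4614, -0.1663, 0.1135]
tool_rot: [3.139, 0.001, -1.645]
force: [0.5, -0.2, 0.3]
grip_width: 0.0851
t 5.65 pos [ 0.4614 -0.1663  0.1135] rpy [ 3.1390e+00  6.0000e-04 -1.6448e+00] F [ 0.5 -0.2  0.3] w 0.0851
shift [ 0.4 -2.5 83.5] turn [ 0.2  0.  -0. ]
```

```bash
python3 -m pendant '[{"dx":0,"dy":0,"dz":25,"ax":0,"ay":0,"az":0,"claw":85},{"dx":0,"dy":0,"dz":45,"ax":0,"ay":0,"az":0,"claw":85},{"dx":0,"dy":0,"dz":65,"ax":0,"ay":0,"az":0,"claw":85},{"dx":0,"dy":0,"dz":78,"ax":0,"ay":0,"az":0,"claw":85},{"dx":0,"dy":0,"dz":84,"ax":0,"ay":0,"az":0,"claw":85},{"dx":0,"dy":0,"dz":84,"ax":0,"ay":0,"az":0,"claw":85},{"dx":0,"dy":0,"dz":84,"ax":0,"ay":0,"az":0,"claw":85},{"dx":0,"dy":0,"dz":84,"ax":0,"ay":0,"az":0,"claw":85}]' 40;python3 go.py 0.4637 -0.1669 0.03 -1.644;python3 - <<'E'
from h import *
g=grab('scene','s6.png')
cv2.imwrite('pics/sz6.png',cv2.resize(g['image'][120:250,250:390],None,fx=5,fy=5,interpolation=cv2.INTER_CUBIC))
E
```

```text
clock: 6.32
position: [0.4624, -0.1668, 0.0314]
tool_rot: [-3.14, -0.0, -1.645]
force: [0.4, -0.9, -0.0]
grip_width: 0.0849
t 6.32 pos [ 0.4624 -0.1668  0.0314] rpy [-3.1401e+00 -3.0000e-04 -1.6452e+00] F [ 0.4 -0.9 -0. ] w 0.0849
shift [-0.  -1.3  1.4] turn [-0.1 -0.  -0.1]
```

View pics/sz6.png

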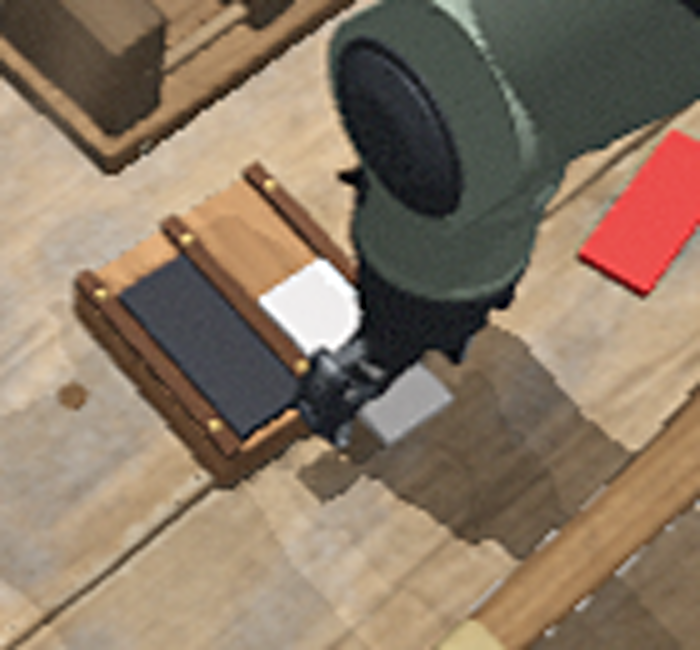

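The jaws straddle the overhang at (318,200) in the scene view, clear of the rack. I lower them 4 mm and close.

```bash
python3 -m pendant '[{"dx":0,"dy":0,"dz":4,"ax":0,"ay":0,"az":0,"claw":80},{"dx":0,"dy":0,"dz":4,"ax":0,"ay":0,"az":0,"claw":65},{"dx":0,"dy":0,"dz":4,"ax":0,"ay":0,"az":0,"claw":56},{"dx":0,"dy":0,"dz":4,"ax":0,"ay":0,"az":0,"claw":53},{"dx":0,"dy":0,"dz":4,"ax":0,"ay":0,"az":0,"claw":50},{"dx":0,"dy":0,"dz":4,"ax":0,"ay":0,"az":0,"claw":45},{"dx":0,"dy":0,"dz":4,"ax":0,"ay":0,"az":0,"claw":40},{"dx":0,"dy":0,"dz":4,"ax":0,"ay":0,"az":0,"claw":40},{"dx":0,"dy":0,"dz":4,"ax":0,"ay":0,"az":0,"claw":40}]' 70;python3 go.py 0.4637 -0.1669 0.03 -1.644
```

```text
clock: 7.12
position: [0.4617, -0.1667, 0.0266]
tool_rot: [-3.141, -0.0, -1.645]
force: [-3.3, 0.0, 7.9]
grip_width: 0.0487
t 7.12 pos [ 0.4617 -0.1667  0.0266] rpy [-3.1414e+00 -2.0000e-04 -1.6453e+00] F [-3.3  0.   7.9] w 0.0487
shift [ 0.  -2.  -3.4] turn [-0.  -0.  -0.1]
```

```bash
python3 -m pendant '[{"dx":0,"dy":0,"dz":-2,"ax":0,"ay":0,"az":0,"claw":40},{"dx":0,"dy":0,"dz":-5,"ax":0,"ay":0,"az":0,"claw":40},{"dx":0,"dy":0,"dz":-10,"ax":0,"ay":0,"az":0,"claw":40},{"dx":0,"dy":0,"dz":-18,"ax":0,"ay":0,"az":0,"claw":40},{"dx":0,"dy":0,"dz":-28,"ax":0,"ay":0,"az":0,"claw":40},{"dx":0,"dy":0,"dz":-40,"ax":0,"ay":0,"az":0,"claw":40},{"dx":0,"dy":0,"dz":-52,"ax":0,"ay":0,"az":0,"claw":40},{"dx":0,"dy":0,"dz":-62,"ax":0,"ay":0,"az":0,"claw":40},{"dx":0,"dy":0,"dz":-65,"ax":0,"ay":0,"az":0,"claw":40},{"dx":0,"dy":0,"dz":-65,"ax":0,"ay":0,"az":0,"claw":40}]' 70;python3 go.py 0.5245 0.168 0.1 -1.728;python3 - <<'E'
from h import *
g=grab('scene','s7.png');f=grab('top','t7.png')
cv2.imwrite('pics/sz7.png',cv2.resize(g['image'][100:250,250:400],None,fx=4,fy=4,interpolation=cv2.INTER_CUBIC))
cv2.imwrite('pics/tz7.png',cv2.resize(f['image'][170:270,260:360],None,fx=4,fy=4,interpolation=cv2.INTER_CUBIC))
E
```

```text
clock: 7.95
position: [0.4622, -0.1668, 0.0924]
tool_rot: [-3.14, -0.0, -1.645]
force: [0.5, 0.4, -2.2]
grip_width: 0.0487
t 7.95 pos [ 0.4622 -0.1668  0.0924] rpy [-3.1398e+00 -3.0000e-04 -1.6452e+00] F [ 0.5  0.4 -2.2] w 0.0487
shift [-338.5  -37.3   -7.7] turn [-0.1 -0.   4.7]
```

View pics/sz7.png

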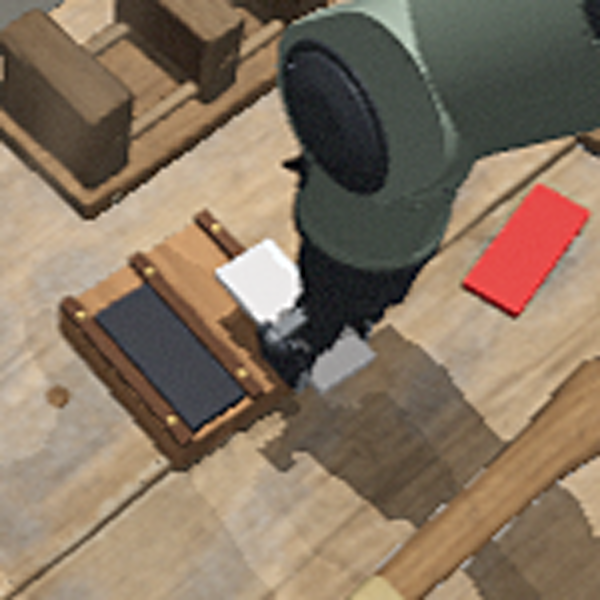

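View pics/tz7.png

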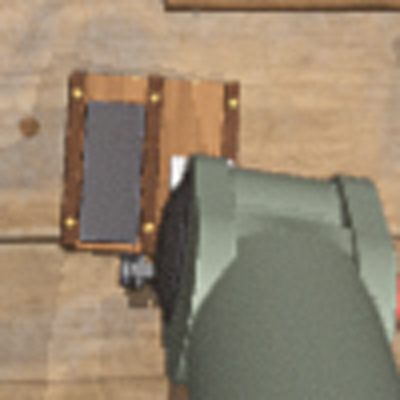

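The stone is lifted and held by its end. I check its tilt from its corner pixels: rear about (304,167) and (317,159), front about (329,198) and (343,188).

Run:
```python
import pickle
from h import *
g=pickle.load(open('pics/s7.png.pkl','rb'))
u=np.array([np.cos(-.0745),np.sin(-.0745),0]);w=np.array([-u[1],u[0],0])
t=np.array([.4622,-.1668,.0])
# front/rear centre from grasp: rear = t + (30.. )u
for lead in (.090,):
  for tilt in(0,.05,.1,-.05):
    m=np.array([0,0,.1158]);P=[]
    for s in(-.0305,.0895):
        for q in(.025,-.025): P.append(t+s*u+q*w+[0,0,.1158-tilt*s])
    print(tilt,proj(g,P).round(1).tolist())
r0,c0,s=140,280,8
z=cv2.resize(g['image'][r0:r0+75,c0:c0+80],None,fx=s,fy=s,interpolation=cv2.INTER_CUBIC)
for tilt,col in((0,(0,255,0)),(.08,(0,0,255))):
    P=[t+a*u+q*w+[0,0,.1158-tilt*a] for a,q in((-.0305,.025),(-.0305,-.025),(.0895,-.025),(.0895,.025))]
    p=((proj(g,P)-[c0,r0]+.5)*s).astype(np.int32);cv2.polylines(z,[p],True,col,1)
cv2.imwrite('pics/sz7b.png',z)
```

```text
0 [[331.7, 198.3], [345.2, 189.0], [304.0, 168.6], [317.3, 159.9]]
0.05 [[331.8, 198.1], [345.3, 188.7], [303.9, 169.4], [317.1, 160.7]]
0.1 [[331.9, 197.8], [345.4, 188.4], [303.7, 170.2], [316.9, 161.6]]
-0.05 [[331.6, 198.6], [345.1, 189.2], [304.2, 167.8], [317.5, 159.1]]
```

View pics/sz7b.png

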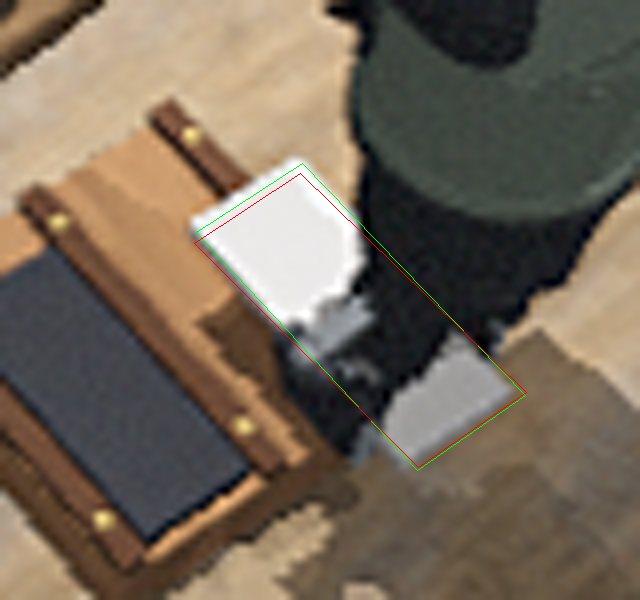

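Held level, with the stone centre about 31 mm ahead of the TCP. Carrying it to above the stand.

```bash
python3 -m pendant '[{"dx":-10,"dy":-1,"dz":-3,"ax":0,"ay":0,"az":0.2,"claw":40},{"dx":-30,"dy":-3,"dz":-8,"ax":0,"ay":0,"az":0.5,"claw":40},{"dx":-60,"dy":-7,"dz":-8,"ax":0,"ay":0,"az":0.9,"claw":40},{"dx":-90,"dy":-10,"dz":-8,"ax":0,"ay":0,"az":1.3,"claw":40},{"dx":-120,"dy":-14,"dz":-8,"ax":0,"ay":0,"az":1.7,"claw":40},{"dx":-150,"dy":-17,"dz":-8,"ax":0,"ay":0,"az":2.1,"claw":40},{"dx":-180,"dy":-20,"dz":-8,"ax":0,"ay":0,"az":2.6,"claw":40},{"dx":-210,"dy":-23,"dz":-8,"ax":0,"ay":0,"az":3.1,"claw":40},{"dx":-235,"dy":-26,"dz":-8,"ax":0,"ay":0,"az":3.5,"claw":40},{"dx":-250,"dy":-28,"dz":-8,"ax":0,"ay":0,"az":3.8,"claw":40}]' 70;python3 go.py 0.5244 0.1678 0.06 -1.728
```

```text
clock: 8.88
position: [0.5079, 0.0847, 0.0989]
tool_rot: [3.141, 0.001, -1.709]
force: [0.1, 0.2, -1.8]
grip_width: 0.0487
t 8.88 pos [0.5079 0.0847 0.0989] rpy [ 3.1407e+00  9.0000e-04 -1.7088e+00] F [ 0.1  0.2 -1.8] w 0.0487
shift [-84.6  -5.   38.9] turn [0.  0.  1.1]
```

```bash
python3 -m pendant '[{"dx":-15,"dy":-1,"dz":0,"ax":0,"ay":0,"az":0.3,"claw":40},{"dx":-35,"dy":-3,"dz":0,"ax":0,"ay":0,"az":0.5,"claw":40},{"dx":-55,"dy":-4,"dz":5,"ax":0,"ay":0,"az":0.8,"claw":40},{"dx":-72,"dy":-5,"dz":15,"ax":0,"ay":0,"az":1,"claw":40},{"dx":-82,"dy":-5,"dz":25,"ax":0,"ay":0,"az":1.1,"claw":40},{"dx":-84.5,"dy":-5,"dz":35,"ax":0,"ay":0,"az":1.1,"claw":40},{"dx":-84.5,"dy":-5,"dz":38,"ax":0,"ay":0,"az":1.1,"claw":40},{"dx":-84.5,"dy":-5,"dz":38,"ax":0,"ay":0,"az":1.1,"claw":40},{"dx":-84.5,"dy":-5,"dz":38,"ax":0,"ay":0,"az":1.1,"claw":40},{"dx":-84.5,"dy":-5,"dz":38,"ax":0,"ay":0,"az":1.1,"claw":40}]' 70;python3 go.py 0.5244 0.1678 0.0134 -1.728;python3 - <<'E'
from h import *
g=grab('scene','s8.png');f=grab('top','t8.png')
cv2.imwrite('pics/sz8.png',cv2.resize(g['image'][190:310,170:290],None,fx=5,fy=5,interpolation=cv2.INTER_CUBIC))
cv2.imwrite('pics/tz8.png',cv2.resize(f['image'][170:270,160:260],None,fx=5,fy=5,interpolation=cv2.INTER_CUBIC))
E
```

```text
clock: 9.72
position: [0.5252, 0.1626, 0.0617]
tool_rot: [-3.141, -0.0, -1.732]
force: [0.1, 0.5, -0.5]
grip_width: 0.0487
t 9.72 pos [0.5252 0.1626 0.0617] rpy [-3.1412e+00 -1.0000e-04 -1.7320e+00] F [ 0.1  0.5 -0.5] w 0.0487
shift [-5.   1.6 48.3] turn [-0.  -0.  -0.2]
```

View pics/sz8.png

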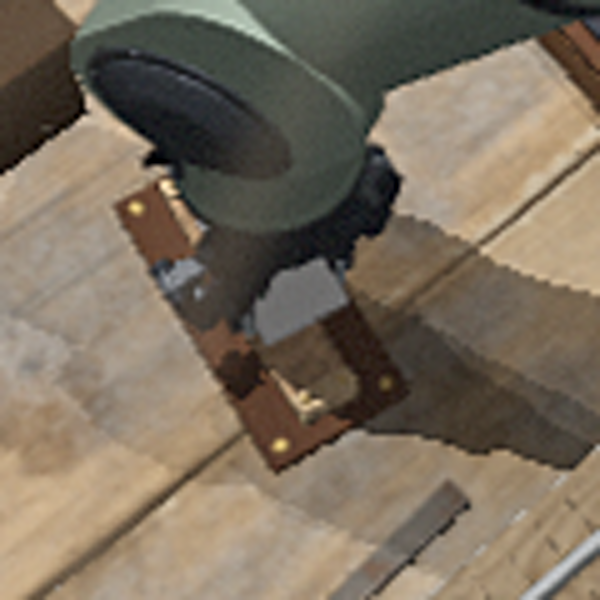

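View pics/tz8.png

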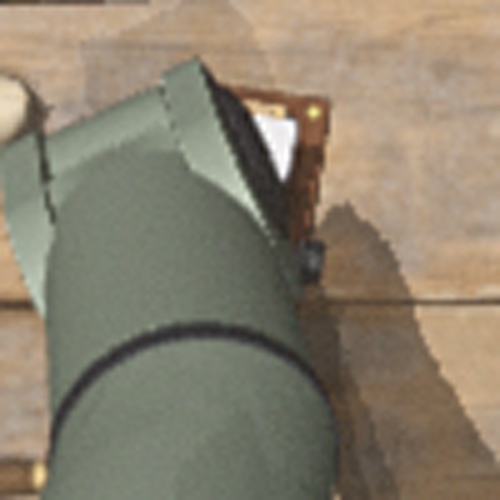

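The stone hovers just over the stand, 5 mm short laterally. I correct at mid height first.

```bash
python3 -m pendant '[{"dx":-4,"dy":1,"dz":5,"ax":0,"ay":0,"az":-0.2,"claw":40},{"dx":-5,"dy":1.5,"dz":15,"ax":0,"ay":0,"az":-0.2,"claw":40},{"dx":-5,"dy":1.5,"dz":22,"ax":0,"ay":0,"az":-0.2,"claw":40},{"dx":-5,"dy":1.5,"dz":26,"ax":0,"ay":0,"az":-0.2,"claw":40},{"dx":-5,"dy":1.5,"dz":26,"ax":0,"ay":0,"az":-0.2,"claw":40},{"dx":-5,"dy":1.5,"dz":26,"ax":0,"ay":0,"az":-0.2,"claw":40},{"dx":-5,"dy":1.5,"dz":26,"ax":0,"ay":0,"az":-0.2,"claw":40},{"dx":-5,"dy":1.5,"dz":26,"ax":0,"ay":0,"az":-0.2,"claw":40}]' 70;python3 go.py 0.5244 0.1678 0.0134 -1.728;python3 - <<'E'
from h import *
g=grab('scene','s9.png')
u=np.array([np.cos(-.157),np.sin(-.157),0]);w=np.array([-u[1],u[0],0])
s=observe();t=s['position'];zt=t[2]+.0234
r0,c0,k=190,170,6
z=cv2.resize(g['image'][r0:r0+100,c0:c0+100],None,fx=k,fy=k,interpolation=cv2.INTER_CUBIC)
P=[t*[1,1,0]+a*u+q*w+[0,0,zt] for a,q in((-.029,.025),(-.029,-.025),(.091,-.025),(.091,.025))]
Q=[np.array([.555,.163,.026])+a*u+q*w for a,q in((-.07,.018),(-.07,-.018),(.07,-.018),(.07,.018))]
for X,col in((P,(0,255,0)),(Q,(255,0,255))):
    p=((proj(g,X)-[c0,r0]+.5)*k).astype(np.int32);cv2.polylines(z,[p],True,col,1)
cv2.imwrite('pics/sz9.png',z)
E
```

```text
clock: 10.48
position: [0.5245, 0.1688, 0.0355]
tool_rot: [-3.141, 0.0, -1.727]
force: [0.1, -0.8, -2.0]
grip_width: 0.0484
t 10.48 pos [0.5245 0.1688 0.0355] rpy [-3.1412e+00  2.0000e-04 -1.7272e+00] F [ 0.1 -0.8 -2. ] w 0.0484
shift [ 1.  -0.1 22.1] turn [-0.  0.  0.]
```

View pics/sz9.png

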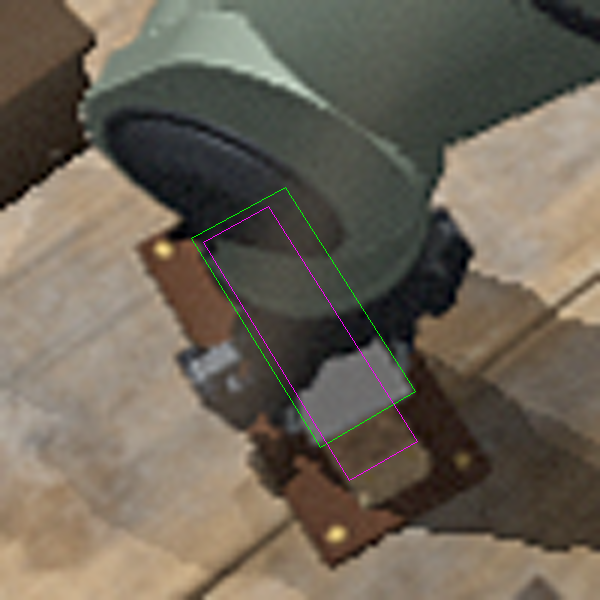

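```bash
python3 -m pendant '[{"dx":1,"dy":0,"dz":5,"ax":0,"ay":0,"az":0,"claw":40},{"dx":1,"dy":0,"dz":10,"ax":0,"ay":0,"az":0,"claw":40},{"dx":1,"dy":0,"dz":14,"ax":0,"ay":0,"az":0,"claw":40},{"dx":1,"dy":0,"dz":17,"ax":0,"ay":0,"az":0,"claw":40},{"dx":1,"dy":0,"dz":19,"ax":0,"ay":0,"az":0,"claw":40},{"dx":1,"dy":0,"dz":20,"ax":0,"ay":0,"az":0,"claw":40},{"dx":1,"dy":0,"dz":20,"ax":0,"ay":0,"az":0,"claw":40},{"dx":1,"dy":0,"dz":20,"ax":0,"ay":0,"az":0,"claw":40}]' 70;python3 go.py 0.5244 0.1678 0.0134 -1.728
```

```text
clock: 11.2
position: [0.5241, 0.1678, 0.0153]
tool_rot: [3.142, 0.0, -1.727]
force: [-0.9, -0.6, -1.4]
grip_width: 0.0488
t 11.2 pos [0.5241 0.1678 0.0153] rpy [ 3.1416  0.     -1.7271] F [-0.9 -0.6 -1.4] w 0.0488
shift [-0.  -0.3  1.9] turn [0.  0.  0.1]
```

```bash
python3 -m pendant '[{"dx":0,"dy":0,"dz":0.5,"ax":0,"ay":0,"az":0,"claw":40},{"dx":0,"dy":0,"dz":1,"ax":0,"ay":0,"az":0,"claw":40},{"dx":0,"dy":0,"dz":1.5,"ax":0,"ay":0,"az":0,"claw":40},{"dx":0,"dy":0,"dz":2,"ax":0,"ay":0,"az":0,"claw":40},{"dx":0,"dy":0,"dz":2,"ax":0,"ay":0,"az":0,"claw":40},{"dx":0,"dy":0,"dz":2,"ax":0,"ay":0,"az":0,"claw":40}]' 70;python3 go.py 0.5244 0.1678 0.0134 -1.728
```

```text
clock: 11.7
position: [0.5241, 0.1678, 0.0133]
tool_rot: [3.142, 0.0, -1.727]
force: [0.3, -0.3, -1.6]
grip_width: 0.0483
t 11.7 pos [0.5241 0.1678 0.0133] rpy [ 3.1416  0.     -1.7271] F [ 0.3 -0.3 -1.6] w 0.0483
shift [-0.1 -0.3 -0.1] turn [0.  0.  0.1]
```

```bash
python3 -m pendant '[{"dx":0,"dy":0,"dz":0.4,"ax":0,"ay":0,"az":0,"claw":40},{"dx":0,"dy":0,"dz":0.8,"ax":0,"ay":0,"az":0,"claw":40},{"dx":0,"dy":0,"dz":0.8,"ax":0,"ay":0,"az":0,"claw":40},{"dx":0,"dy":0,"dz":0.8,"ax":0,"ay":0,"az":0,"claw":40}]' 70 | grep -E 'pos|force'; python3 -m pendant '[{"dx":0,"dy":0,"dz":0.4,"ax":0,"ay":0,"az":0,"claw":40},{"dx":0,"dy":0,"dz":0.7,"ax":0,"ay":0,"az":0,"claw":40},{"dx":0,"dy":0,"dz":0.7,"ax":0,"ay":0,"az":0,"claw":40},{"dx":0,"dy":0,"dz":0.7,"ax":0,"ay":0,"az":0,"claw":40}]' 70;python3 - <<'E'
from workcell import observe
print(observe()['moment'])
E
```

```text
position: [0.5242, 0.1678, 0.0129]
force: [-3.1, -0.1, 9.2]
clock: 12.37
position: [0.5242, 0.1678, 0.0129]
tool_rot: [-3.141, 0.0, -1.727]
force: [-7.7, -1.9, 24.5]
grip_width: 0.0484
[-0.48573199  1.59792471 -0.01532247]
```

Contact at z = 0.0129, as predicted. I ease the load and open gently.

```bash
python3 -m pendant '[{"dx":0,"dy":0,"dz":-0.6,"ax":0,"ay":0,"az":0,"claw":40},{"dx":0,"dy":0,"dz":-1.1,"ax":0,"ay":0,"az":0,"claw":40},{"dx":0,"dy":0,"dz":-1.1,"ax":0,"ay":0,"az":0,"claw":45},{"dx":0,"dy":0,"dz":-1.1,"ax":0,"ay":0,"az":0,"claw":49},{"dx":0,"dy":0,"dz":-1.1,"ax":0,"ay":0,"az":0,"claw":52},{"dx":0,"dy":0,"dz":-1.1,"ax":0,"ay":0,"az":0,"claw":57},{"dx":0,"dy":0,"dz":-1.1,"ax":0,"ay":0,"az":0,"claw":65},{"dx":0,"dy":0,"dz":-1.1,"ax":0,"ay":0,"az":0,"claw":65},{"dx":0,"dy":0,"dz":-1.1,"ax":0,"ay":0,"az":0,"claw":65}]' 20;python3 go.py 0.5244 0.1678 0.0134 -1.728;python3 - <<'E'
from h import *
g=grab('scene','s10.png')
cv2.imwrite('pics/sz10.png',cv2.resize(g['image'][190:310,170:290],None,fx=5,fy=5,interpolation=cv2.INTER_CUBIC))
E
```

```text
clock: 13.12
position: [0.5241, 0.1678, 0.0129]
tool_rot: [3.142, -0.0, -1.727]
force: [0.2, -0.2, -0.3]
grip_width: 0.065
t 13.12 pos [0.5241 0.1678 0.0129] rpy [ 3.1416 -0.     -1.7271] F [ 0.2 -0.2 -0.3] w 0.065
shift [-0.1 -0.3 -0.5] turn [ 0. -0.  0.]
```

View pics/sz10.png

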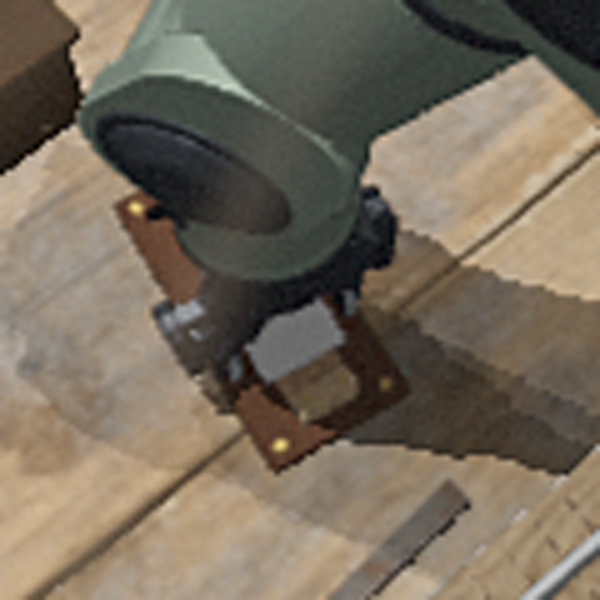

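The stone rests on the pad with the fingers open beside it. I lift away and move aside to inspect.

```bash
python3 -m pendant '[{"dx":0,"dy":0,"dz":-10,"ax":0,"ay":0,"az":0,"claw":65},{"dx":0,"dy":0,"dz":-30,"ax":0,"ay":0,"az":0,"claw":65},{"dx":0,"dy":0,"dz":-60,"ax":0,"ay":0,"az":0,"claw":65},{"dx":0,"dy":0,"dz":-100,"ax":0,"ay":0,"az":0,"claw":65},{"dx":0,"dy":0,"dz":-140,"ax":0,"ay":0,"az":0,"claw":65},{"dx":0,"dy":0,"dz":-160,"ax":0,"ay":0,"az":0,"claw":65},{"dx":0,"dy":0,"dz":-160,"ax":0,"ay":0,"az":0,"claw":65}]' 20|head -2;python3 -m pendant '[{"dx":40,"dy":0,"dz":-10,"ax":0,"ay":0,"az":0,"claw":65},{"dx":80,"dy":0,"dz":-20,"ax":0,"ay":0,"az":0,"claw":65},{"dx":120,"dy":0,"dz":-20,"ax":0,"ay":0,"az":0,"claw":65},{"dx":160,"dy":0,"dz":-20,"ax":0,"ay":0,"az":0,"claw":65},{"dx":200,"dy":0,"dz":-20,"ax":0,"ay":0,"az":0,"claw":65},{"dx":240,"dy":0,"dz":-20,"ax":0,"ay":0,"az":0,"claw":65},{"dx":280,"dy":0,"dz":-20,"ax":0,"ay":0,"az":0,"claw":65},{"dx":300,"dy":0,"dz":-20,"ax":0,"ay":0,"az":0,"claw":65},{"dx":300,"dy":0,"dz":-20,"ax":0,"ay":0,"az":0,"claw":65}]' 20|head -2;python3 - <<'E'
from h import *
g=grab('scene','s11.png');f=grab('top','t11.png')
u=np.array([np.cos(-.157),np.sin(-.157)]);w=np.array([-u[1],u[0]])
for F,b,n in((f,(175,255,185,240),'t'),(g,(200,300,180,262),'s')):
    h=cv2.cvtColor(F['image'],cv2.COLOR_BGR2HSV)
    r0,r1,c0,c1=b;m=np.zeros(h.shape[:2],np.uint8);m[r0:r1,c0:c1]=((h[...,1]<40)&(h[...,2]>130))[r0:r1,c0:c1]
    k,l,st,_=cv2.connectedComponentsWithStats(m);m=l==1+st[1:,4].argmax();ys,xs=np.nonzero(m)
    P=plane(F,np.c_[xs,ys].astype(float),.036)[:,:2]*1000
    ev,V=np.linalg.eigh(np.cov(P.T));v=V[:,1]*np.sign(V[0,1])
    d=P.mean(0)-[555,163]
    print(n,P.mean(0).round(1),'ang',np.arctan2(v[1],v[0]).round(3),np.sqrt(12*ev).round(1),'along',d@u,'across',d@w)
    cv2.imwrite('pics/z11%s.png'%n,cv2.resize(F['image'][r0:r1,c0:c1],None,fx=6,fy=6,interpolation=cv2.INTER_CUBIC))
E
```

```text
clock: 13.75
position: [0.526, 0.1684, 0.1784]
clock: 14.5
position: [0.476, -0.1334, 0.1933]
t [557.5 161.5] ang -0.195 [ 52.  122.1] along 2.737904975209159 across -1.08489881181746
s [556.6 162. ] ang -0.182 [ 52.2 121.1] along 1.7382779635471506 across -0.7303352677812769
```

View pics/z11t.png

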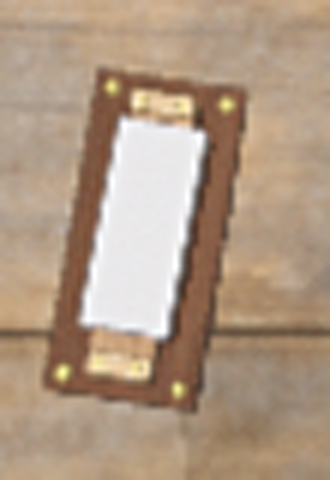

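View pics/z11s.png

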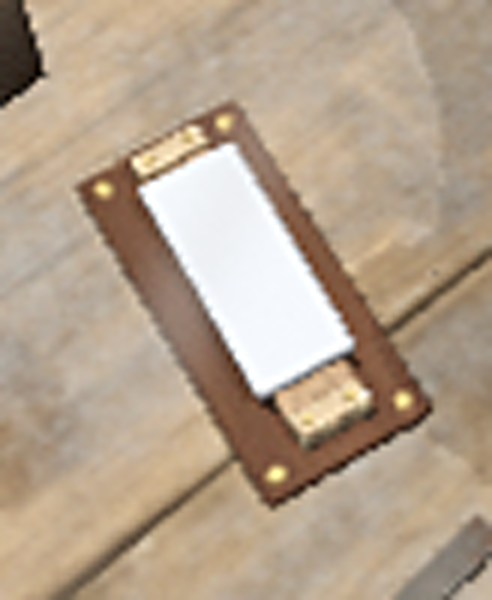

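View pics/t11.png

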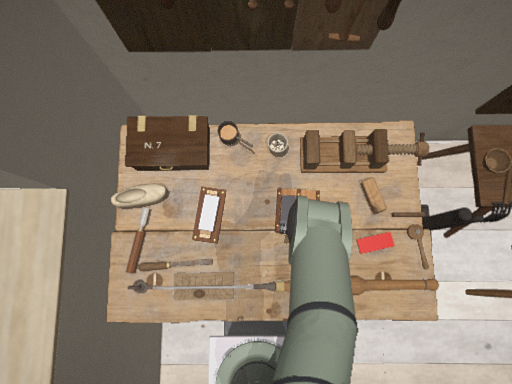

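The stone lies on the pad between the cleats, with a possible slight yaw (about −0.185 against −0.157). I recheck the stand pose from its four corner nails, and also the rest of the scene.

Run:
```python
import pickle
from h import *
f=pickle.load(open('pics/t11.png.pkl','rb'));g=pickle.load(open('pics/s11.png.pkl','rb'))
# approx nail pixels from zooms (zoom/6 + origin)
A={'t':(f,np.array([(111,87),(226,105),(178,389),(63,372)])/6+[185,175]-.5),'s':(g,np.array([(104,190),(225,121),(402,401),(276,473)])/6+[180,200]-.5)}
def sub(F,p):
    x,y=np.round(p).astype(int);w=F['image'][y-3:y+4,x-3:x+4].astype(float)
    s=(w[...,1]+w[...,2]-w[...,0]);s=np.clip(s-np.percentile(s,70),0,None);yy,xx=np.mgrid[y-3:y+4,x-3:x+4]
    return [(xx*s).sum()/s.sum(),(yy*s).sum()/s.sum()]
for n,(F,p) in A.items():
    q=np.array([sub(F,a) for a in p]);P=plane(F,q,.011)[:,:2]*1000
    a1=P[0]-P[3];a2=P[1]-P[2];b=P[0]-P[1];b2=P[3]-P[2]
    print(n,(q-p).round(1).tolist(),P.mean(0).round(1),'ang',[round(float(np.arctan2(v[1],v[0])),3) for v in(a1,a2)],[round(float(np.arctan2(-v[0],v[1])),3) for v in(b,b2)],[np.linalg.norm(v).round(1) for v in(a1,a2,b,b2)])
    ang=-.157;u=np.array([np.cos(ang),np.sin(ang)]);w=np.array([-u[1],u[0]]);c=P.mean(0)/1000
    r0,r1,c0,c1=(175,255,185,240) if n=='t' else(200,300,180,262)
    k=9 if n=='t' else 7
    z=cv2.resize(F['image'][r0:r1,c0:c1],None,fx=k,fy=k,interpolation=cv2.INTER_CUBIC)
    for X,col in(([(a,b,.026) for a,b in((-.07,.018),(-.07,-.018),(.07,-.018),(.07,.018))],(255,0,255)),([(a,b,.036) for a,b in((-.06,.025),(-.06,-.025),(.06,-.025),(.06,.025))],(0,200,0))):
        pp=[np.r_[c+a*u+b*w,h] for a,b,h in X]
        cv2.polylines(z,[((proj(F,pp)-[c0,r0]+.5)*k).astype(np.int32)],True,col,1)
    cv2.imwrite('pics/z12%s.png'%n,z)
```

```text
t [[0.1, -0.8], [0.2, -0.1], [-0.0, 0.1], [-0.5, -0.2]] [556.3 163.8] ang [-0.16, -0.162] [-0.201, -0.164] [np.float64(170.2), np.float64(167.7), np.float64(69.3), np.float64(68.9)]
s [[-0.5, -0.7], [-0.3, 0.0], [0.2, -0.1], [0.1, 0.2]] [555.5 163.4] ang [-0.157, -0.154] [-0.171, -0.163] [np.float64(170.0), np.float64(169.4), np.float64(67.6), np.float64(68.0)]
```

View pics/z12t.png

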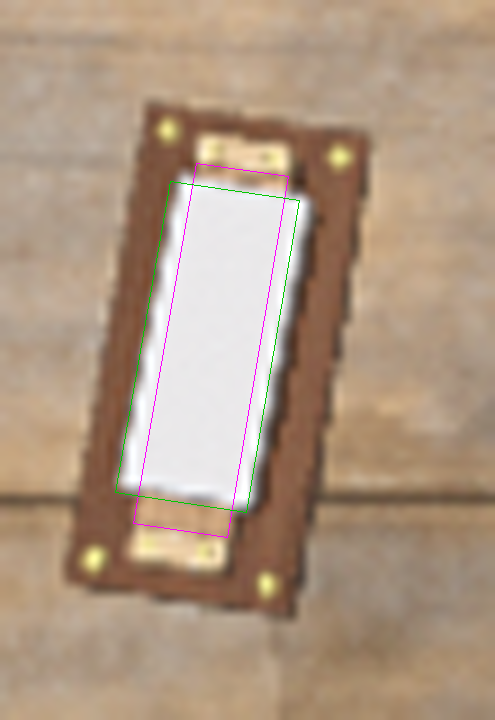

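View pics/z12s.png

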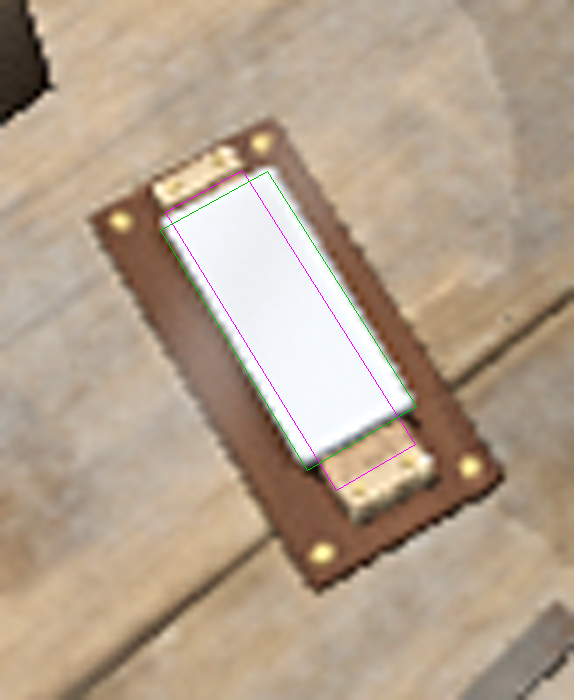

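Run:
```python
import pickle
from h import *
for n,(b) in (('top',{'cup':(130,160,264,294),'brush':(174,218,358,390),'gouge':(252,278,132,216)}),('scene',{'cup':(130,162,218,248),'gouge':(282,360,188,266)})):
    a=pickle.load(open('pics/%s0.png.pkl'%n,'rb'))['image'];c=cv2.imread('pics/%s11.png'%n[0])
    for k,(r0,r1,c0,c1) in b.items():
        x=[cv2.cvtColor(i[r0:r1,c0:c1],cv2.COLOR_BGR2GRAY).astype(np.float32) for i in(a,c)]
        print(n,k,np.round(cv2.phaseCorrelate(x[0],x[1]),2).tolist() if 0 else cv2.phaseCorrelate(*x),np.abs(x[0]-x[1]).mean())
print(observe()['qd'].round(3),observe()['force'].round(1))
```

```text
top cup ((-0.021921248236665747, -0.0364817458003337), 0.9873604472478231) 2.7722223
top brush ((0.038293073990271154, 0.5296682170411806), 0.924798122048378) 2.65625
top gouge ((-0.010656433426177614, 0.48524807908918355), 0.9929925381892012) 2.9258242
scene cup ((0.023039568957999634, 0.006824162325258953), 0.997735695913434) 14.942708
scene gouge ((0.004346561239245261, -0.005315325980113528), 0.9994753141701221) 15.879191
[-0.035  0.004 -0.019  0.002 -0.001 -0.001 -0.011] [-0.6  0.2  1.2]
```

View pics/s11.png

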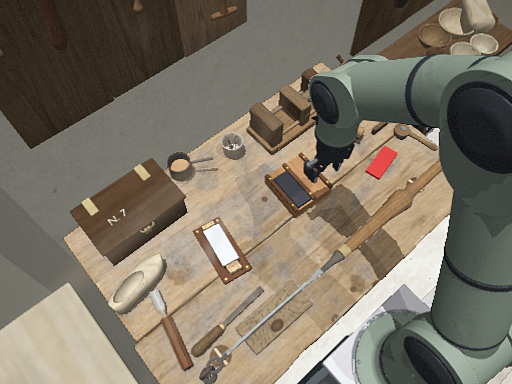

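The white stone is on the stand at (224,245) in the scene view, the dark stone is in its groove, and the cup and gouge have not moved. The arm hangs free over the rack. I let it settle and hand in.

```bash
python3 -m pendant '[{"dx":0,"dy":0,"dz":0,"ax":0,"ay":0,"az":0,"claw":65},{"dx":0,"dy":0,"dz":0,"ax":0,"ay":0,"az":0,"claw":65},{"dx":0,"dy":0,"dz":0,"ax":0,"ay":0,"az":0,"claw":65},{"dx":0,"dy":0,"dz":0,"ax":0,"ay":0,"az":0,"claw":65}]' && python3 -c "
from workcell import job_done
print(job_done())"
```

```text
clock: 14.93
position: [0.4776, -0.1278, 0.1929]
tool_rot: [3.142, 0.0, -1.726]
force: [-0.8, 0.1, -0.3]
grip_width: 0.0649
the job is handed in; nothing more can be done
None
```

I pushed the white stone from behind until about 47 mm overhung the rack's front edge, still level. I then pinched that end, carried it to the stand, lowered it until it touched, and released it. I handed in at 14.9 s with the arm clear, and no verdict was reported.

**Placement:** Both cameras show the stone on the pad between the cleats. It is about 1.5–2 mm toward the rear cleat and 1–1.5 mm off centre across the pad. The highest vertical force I read while setting it down was about 25 N.

**Small disagreement:** The stone measures about 1.5–2° turned from the pad's line (−0.18 to −0.195 rad in the pictures, against −0.157 commanded). I judged that small enough to leave.

**Other things:** The dark stone was still in its groove in the last scene picture, judged by eye. The cup and gouge compared as unmoved. The brush was compared from the top camera only, and both it and the gouge showed about half a pixel of shift there. The gouge shows no shift in the scene view, so I took that as a matching artefact.

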